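# Pry open the test jig and hold its contact plunger in the green band

## Robot

A 6-joint arm with a two-finger parallel gripper is mounted at the origin on the work surface. World frame = base frame: x ahead of the robot, y to its left, z up, the work surface at z = 0. Lengths are in m, angles in rad, forces in N, time in s.
With the tool pointing down it reaches from about 0.25 to 0.725 m from the base axis. Payload 4 kg.
Tool frame: the origin (TCP) lies on the centre line of the jaws, within the pads' length; the fingertips stand 17 mm ahead of it and the grasp point (between the pads) lies 2 mm behind it; z points along the fingers, x is the direction in which the jaws open and shut, and the axes are right-handed (so a half turn about z gives the same grasp; the last joint's range is limited). The gripper opens to 85 mm and grips with 20 to 120 N. Pads are 22 mm wide; open, the fingers measure 114 mm over their backs; the gripper's body (76 mm by 85 mm) begins 54 mm behind the grasp point. The pads swing forward as they close: fully open they stand 13 mm farther back than shut.
Start: joints at [1.218, 0.241, 0.005, 1.335, 0, 1.571], TCP at [0.173, 0.469, 0.248] pointing down, gripper open.
Joint ranges: [-2.72, 2.72], [-1.05, 1.87], [-1.09, 1.28], [-1.99, 2.15], [-1.42, 1.44], [-3.14, 3.14]. Speed limits (rad/s): [2.79, 2.79, 3.14, 3.14, 3.14, 3.14].

## Interface

Orientations are given as a unit quaternion [x, y, z, w].
In Python, from workcell import bot gives the robot as it stands.
- The arm moves only by the tool jog_arm, never from a script. Its arguments are lists of equal length, an entry for each row: "jaw": the closure, from 0 (fully open) to 1 (shut); "linear": the shift along the tool's x, y, z in m, a list of three; "delta_rot": the turn, a rotation vector about the tool's x, y, z in degrees, a list of three. A call has exactly 8 rows; each row is the pose to reach, as a shift and turn from the pose commanded when the call began, along the tool's axes at that moment; what a row does not reach only later rows make up. A row lasts 1/12 s, in which the tool goes at most 41.7 mm and 7.16 degrees, less where a joint would pass 70% of its speed; a pose out of reach is approached as far as the arm can. A call with a gripper value outside its range is refused whole. The fingers move at their own pace and stop on an object; the grip force is fixed at half the most. Time passes only in rows, so rows that repeat a pose let the fingers close, or fill a call up. It gives the time, the measured TCP pose, the force and the opening at its end, in the units of the state.
- bot.get_obs(): the state, without advancing time (a new reading comes with each control period).
- bot.camera(name): name is "side" or "top" or "wrist"; returns (picture, depth): 480x640x3 uint8, red, green, blue; 480x640 float32, m along the optical axis (not along the pixel's ray), 0 where there is no reading.
- bot.calibration(name): a dict with "fovy" (degrees; the focal length in pixels is half the picture's height over the tangent of half this angle, whatever the lens; pixels are square), "cx", "cy" (the principal point, pixels), "k1" (the pictures are not rectified: a ray, as slopes to the right and down, at radius r is drawn at 1 + k1 r^2 times it, then the intrinsics apply), "origin" and "orientation" of the camera in the world. Camera axes: x right, y down, z forward; pixel columns grow to the right and rows downward; lengths in m; the calibration is good to about 2 mm. A picture is of the moment at which its call begins: read the wrist's pose just before it. calibration takes no time and is no camera call; for the wrist camera it gives the pose at the moment of the call.
- bot.job_done(): hands the job in, once; it reports no verdict.
The state is a dict: "clock": time; "joint_pos": joint angles; "joint_vel": joint speeds; "tau": joint torques, N m; "eef_pos": TCP position; "tool_rot": TCP orientation; "ft_force": force on the tool from outside, world axes, zero at the start; "ft_torque": the same for the moment, N m; "grip_width": finger opening in m.
Only numpy, scipy, OpenCV 4.12 (cv2) and the standard library are available. Lean on these libraries where they do the work, as an engineer would, in place of code of your own. Each camera call takes 0.05 s, during which the arm holds its last target.

## Task

Pick up the blue-handled flat blade tool by its handle and lever the black hinged cover of the grey test jig open with its blade until it stands about upright, without the robot itself touching the cover. Then, with the same blade, press the orange contact plunger inside about 12 mm down, level with the green band of the gauge beside it and never right down to its stop, and finish while holding it there with the tool in the gripper. Leave the other things on the bench where they are.

Things in the scene. Friction and masses are not known exactly. Their poses are not given: they have to be found in the camera images.
- pry_tool: Loose blade tool, 60 g. Blue handle 75 long x 16 wide x 24 high mm; steel blade 14 wide x 3 thick sticks 85 mm straight out of its front end, 12 mm above the handle's underside. Origin: centre of the handle's underside; x along the tool towards the blade (handle x -37.5 to 37.5, blade to 122.5 mm), z up. Grip it across the 16 mm width.
- tool_grip (a point): Good place to grip the tool: inside the handle at mid-height, 25 mm behind the handle's front end and 110 mm behind the blade's end. Axes as the tool's.
- tool_tip (a point): Middle of the blade's end edge, at mid-thickness (blade 1.5 mm above and below it). Axes as the tool's.
- jig: Grey test jig, fixed to the bench: block 120 (x) x 110 (y) x 42 (z) mm, origin at the centre of its underside, x from its front (-60) to the hinge side (+60), z up. Side walls 4 mm thick (y = +-53, x from -36 to 60) rise to 71 mm. In front of x = -42 its top is a bare ledge; between ledge and cover edge is an open slot 9 mm high. Plunger at x = y = 0.
- cover (a joint): Cover angle, rad: 0 shut, grows as its front edge rises, 1.9 fully back. Black plate 104 x 110 x 4 mm, underside 71 mm above the bench when shut, with a skirt 3 mm thick and 20 mm deep hanging along its front edge (jig x = -42 to -39). Stiff hinge (about 0.07 N m, cover 80 g): it stays at any angle where it is left; about 1.2 N at the edge lifts it.
- cover_hinge (a point): Hinge axis of the cover, in the jig: middle of the axis, at jig x = +60, y = 0, 73 mm high. The axis runs along the jig's y.
- cover_edge (a point): Middle of the outer lower edge of the cover's front skirt; shut, at jig x = -42, y = 0, 51 mm high (9 mm above the ledge). Moves with the cover.
- plunger (a joint): How far the plunger is pressed down, m: 0 up, 0.020 at its stop. Spring: about 0.7 N to start, 120 N/m, so about 2.2 N at 12 mm and 3.1 N at the stop; it comes back up when let go.
- plunger_top (a point): Centre of the flat top of the orange plunger head (28 mm across, 8 mm thick), at jig x = y = 0; 68 mm above the bench when up, 56 mm when pressed 12 mm. Moves with the plunger.
- gauge (a point): Middle of the green band of the gauge, 56 mm above the bench. The gauge is a fixed 3 mm plate in the jig at y = +26, x from -10 to 10, 42 to 68 mm high, white with a green band from 52 to 60 mm high.
- solder_spool: Bystander: green solder spool, 60 mm across, 35 high; origin at the centre of its underside.
- tape_roll: Bystander: roll of black tape lying flat, 90 mm across, 19 high; origin at the centre of its underside.
- parts_tray: Bystander: grey divided parts tray 100 x 140 x 30 mm; origin at the centre of its underside.
- flux_jar: Bystander: small amber jar with white cap and label, 48 mm across, 50 high; origin at the centre of its underside.
- screwdriver: Bystander: yellow-handled screwdriver lying along its x axis.
- meter: Bystander: yellow multimeter 150 x 75 x 41 mm lying flat; origin at the centre of its underside.

How it is judged:
By the outcome, as a careful person would: the job done as asked, in the order asked, and still so for the second after the job is handed in, while the arm keeps its last pose, push and grip.
It also fails if it takes over 58 s, if anything falls off the work surface, if the arm or the gripper's body presses on something with over 40 N, if the wrist force passes 120 N, or if a joint passes its speed limit or range.

## Working session

There is one attempt and no reset: what is moved stays moved. The work goes in short steps, Python scripts to look and compute and a tool call to move; the robot and the scene stay as the last step left them, time stands still between calls to the robot, and variables do not carry over. Pictures are saved under pics/ and viewed, and the job is handed in when it is done.

Besides the shell and the picture viewer there is one more tool, called after "Request:" as name(argument=value, ...) on one line, values as JSON. jog_arm: Moves the arm, as the interface text tells. Its arguments: {"type":"object","properties":{"jaw":{"type":"array","items":{"type":"number"}},"linear":{"type":"array","items":{"type":"array","items":{"type":"number"}}},"delta_rot":{"type":"array","items":{"type":"array","items":{"type":"number"}}}},"required":["jaw","linear","delta_rot"]}

```bash
ls; mkdir -p pics; cat > h.py <<'E'
import numpy as np, cv2
from scipy.spatial.transform import Rotation as R
from workcell import bot
def snap(n,f):
    c=bot.calibration(n); p,d=bot.camera(n); cv2.imwrite(f'pics/{f}.png',p[:,:,::-1]); np.savez(f'pics/{f}.npz',d=d,p=p,c=np.array([c],dtype=object)); return c,p,d
def load(f):
    z=np.load(f'pics/{f}.npz',allow_pickle=True); return z['c'][0],z['p'],z['d']
def rays(c,u,v):
    f=240/np.tan(np.radians(c['fovy'])/2)
    K=np.array([[f,0,c['cx']],[0,f,c['cy']],[0,0,1]])
    a=cv2.undistortPoints(np.array(np.stack([u,v],-1),float).reshape(-1,1,2),K,np.array([c['k1'],0,0,0.]),None).reshape(-1,2) if c['k1'] else (np.stack([u,v],-1).reshape(-1,2)-[c['cx'],c['cy']])/f
    return np.c_[a,np.ones(len(a))]
def cloud(c,d):
    v,u=np.mgrid[:480,:640]
    r=rays(c,u.ravel(),v.ravel())*d.ravel()[:,None]
    P=r@R.from_quat(c['orientation']).as_matrix().T+c['origin']
    P[d.ravel()==0]=np.nan
    return P.reshape(480,640,3)
def onz(c,u,v,z):
    r=rays(c,np.atleast_1d(np.array(u,float)),np.atleast_1d(np.array(v,float)))@R.from_quat(c['orientation']).as_matrix().T
    o=np.array(c['origin']); return o+r*((z-o[2])/r[:,2])[:,None]
def proj(c,P):
    f=240/np.tan(np.radians(c['fovy'])/2)
    q=(np.atleast_2d(P)-c['origin'])@R.from_quat(c['orientation']).as_matrix()
    s=q[:,:2]/q[:,2:]; s=s*(1+c['k1']*(s**2).sum(1,keepdims=True)); return s*f+[c['cx'],c['cy']]
E
python3 - <<'E'
from h import *
print(bot.get_obs())
for n in ['top','side']:
    c,p,d=snap(n,n+'0'); print(n,c)
E
```

```text
pics
{'clock': 0.0, 'joint_pos': array([ 1.21799778e+00,  2.41408457e-01,  3.73024717e-03,  1.33518933e+00,
       -2.61506350e-05,  1.57083414e+00]), 'joint_vel': array([-0.00145356,  0.00013039,  0.00246444,  0.00026355, -0.00250326,
        0.00146033]), 'tau': array([-7.23010471e-04, -3.72317469e+01,  2.52407885e+01,  1.68471347e-02,
       -5.27058546e-05,  6.73015137e-06]), 'eef_pos': array([0.17256587, 0.46864853, 0.24741747]), 'tool_rot': array([ 8.20231477e-01,  5.72030814e-01, -8.41937036e-04,  6.03157019e-04]), 'ft_force': array([ 0.42058354,  0.34292965, -0.3966229 ]), 'ft_torque': array([ 0.01070937, -0.03220281,  0.00256011]), 'grip_width': 0.08533870148536998}
top {'fovy': 56.58901491474617, 'cx': 318.9348769919255, 'cy': 238.7349928558152, 'k1': 0.014398556661557564, 'origin': array([ 0.43562682, -0.0642139 ,  1.09263828]), 'orientation': array([-0.70267752,  0.70901735, -0.03694276,  0.0466254 ])}
side {'fovy': 55.28428475039629, 'cx': 312.7380452371847, 'cy': 242.48288156254563, 'k1': -0.051527260861346194, 'origin': array([ 0.38788097, -0.89026871,  0.92860808]), 'orientation': array([ 0.919304  , -0.09784946,  0.03697424, -0.37939233])}
```

View pics/top0.png

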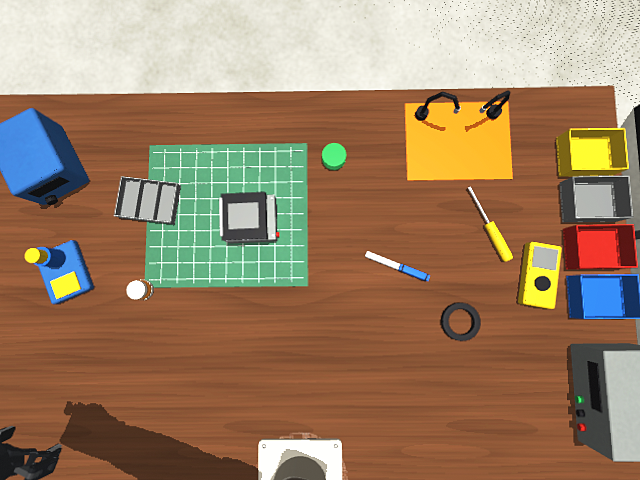

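View pics/side0.png

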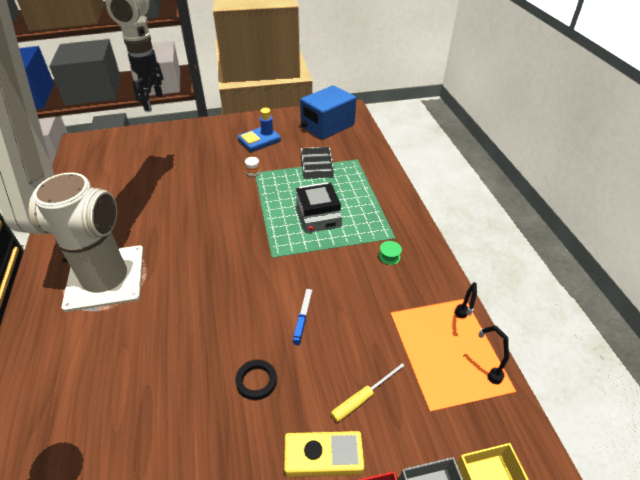

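```bash
python3 - <<'E'
import cv2
p=cv2.imread('pics/top0.png')
a=cv2.resize(p[180:255,205:290],None,fx=7,fy=7,interpolation=cv2.INTER_CUBIC)
b=cv2.resize(p[240:290,355:440],None,fx=7,fy=7,interpolation=cv2.INTER_CUBIC)
cv2.imwrite('pics/c1.png',a);cv2.imwrite('pics/c2.png',b)
E
```

```text
(no output)
```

View pics/c1.png

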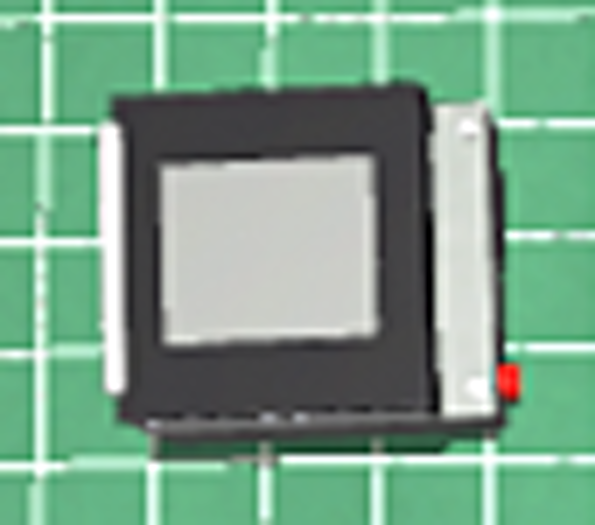

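View pics/c2.png

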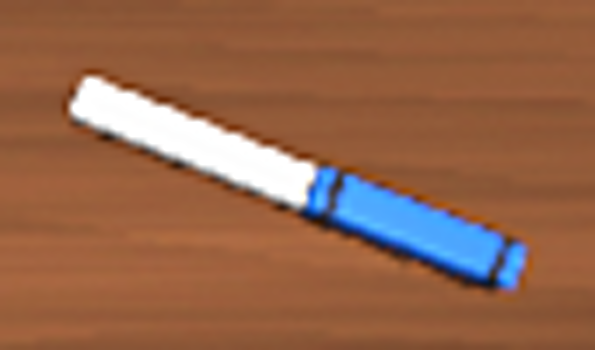

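```bash
python3 - <<'E'
from h import *
c,p,d=load('top0')
A=np.array
def w(pts,off,z): 
    q=A(pts)/7.+off-0.07*0; return onz(c,q[:,0]-.43,q[:,1]-.43,z)
cov=w([(112,100),(428,88),(435,415),(120,420)],[205,180],.075);print(cov)
led=w([(492,103),(496,415)],[205,180],.042);print(led)
f=(cov[1]+cov[2])/2;b=(cov[0]+cov[3])/2
print('mid front',f,'mid back',b, np.degrees(np.arctan2(*(b-f)[1::-1])), np.linalg.norm(b-f),np.linalg.norm(cov[1]-cov[2]))
l=led.mean(0);print(l)
t=w([(79,93)],[355,240],.0135)[0];h=w([(519,267)],[355,240],.024)[0]
print(t,h,np.linalg.norm(t-h),np.degrees(np.arctan2(*(t-h)[1::-1])))
P=cloud(c,d)
# blue handle cloud
m=(p[:,:,2]>180)&(p[:,:,0]<110); m[:240]=0;m[290:]=0;m[:,:395]=0;m[:,435:]=0
Q=P[m];print('handle',Q.mean(0),np.median(Q[:,2]),len(Q))
m=(p[:,:,:].min(2)>200); m[:245]=0;m[275:]=0;m[:,:360]=0;m[:,405:]=0
Q=P[m];print('blade',Q.mean(0),np.median(Q[:,2]),len(Q))
c2,p2,d2=load('side0');P2=cloud(c2,d2)
m=(p2[:,:,2]>150)&(p2[:,:,0]<110); m[:300]=0;m[350:]=0;m[:,:285]=0;m[:,320:]=0
Q=P2[m];print('handle side',Q.mean(0),Q[:,2].max(),len(Q))
m=(p2.min(2)>180); m[:285]=0;m[330:]=0;m[:,:290]=0;m[:,320:]=0
Q=P2[m];print('blade side',Q.mean(0),np.median(Q[:,2]),len(Q))
print('cover z',np.nanmedian(P[195:200,230:265,2]), 'bench',np.nanmedian(P[320:330,200:300,2]))
E
python3 - <<'E'
import cv2
p=cv2.imread('pics/side0.png')
cv2.imwrite('pics/c3.png',cv2.resize(p[170:240,280:360],None,fx=8,fy=8,interpolation=cv2.INTER_CUBIC))
E
```

```text
[[0.66424858 0.17780334 0.075     ]
 [0.66718268 0.07242371 0.075     ]
 [0.5575008  0.06948469 0.075     ]
 [0.55686332 0.17327314 0.075     ]]
[[0.66919596 0.0548098  0.042     ]
 [0.5612492  0.05308419 0.042     ]]
mid front [0.61234174 0.0709542  0.075     ] mid back [0.61055595 0.17553824 0.075     ] 90.97824093762797 0.1045992893034669 0.10972125257966617
[0.61522258 0.053947   0.042     ]
[ 0.52831558 -0.16342239  0.0135    ] [ 0.46673255 -0.31044908  0.024     ] 0.15974845318780445 67.27332881522209
handle [nan nan nan] nan 193
blade [ 0.51146484 -0.20257388  0.0128254 ] 0.01300140013630946 205
handle side [nan nan nan] nan 166
blade side [nan nan nan] nan 143
cover z 0.07444733624781152 bench -0.00051031624885578
```

View pics/c3.png

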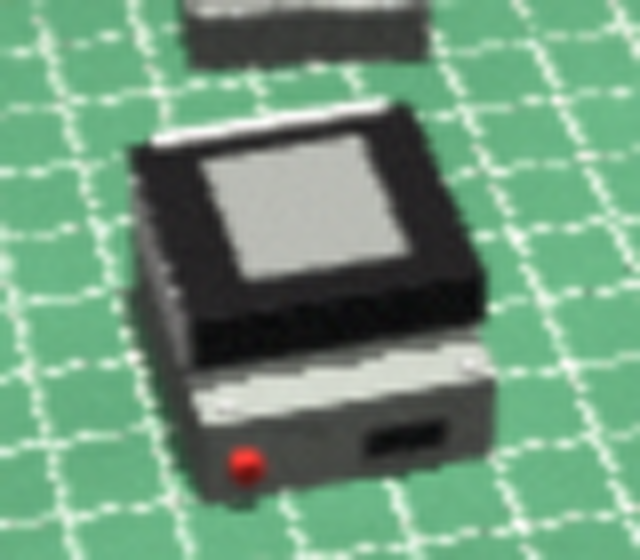

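```bash
cat >> h.py <<'E'
def Rot(psi,pitch=0):
    # blade direction yaw psi deg, nose-down pitch deg
    b=np.array([np.cos(np.radians(psi)),np.sin(np.radians(psi)),0]); z=np.array([0,0,-1.]); y=-b; x=np.cross(y,z)
    M=np.stack([x,y,z],1)
    return R.from_rotvec(np.radians(pitch)*np.cross([0,0,1.],b))*R.from_matrix(M)
def plan(targets,n=None):
    """targets: list of (pos,Rot, rows)"""
    o=bot.get_obs(); R0=R.from_quat(o['tool_rot']); p0=o['eef_pos']
    print('t',round(o['clock'],2),'pos',p0.round(4),'F',o['ft_force'].round(2),'w',round(o['grip_width'],4))
    for p,r in targets:
        d=R0.inv().apply(np.array(p)-p0); w=np.degrees((R0.inv()*r).as_rotvec())
        print('lin',d.round(4),'rot',w.round(1),'| rows',round(max(np.linalg.norm(d)/.0417,np.linalg.norm(w)/7.16),1))
E
python3 - <<'E'
from h import *
plan([((.33,.12,.22),Rot(67.3+46)),((.4858,-.2649,.12),Rot(67.3))])
E
```

```text
t 0.1 pos [0.1726 0.4687 0.2475] F [ 0.34  1.13 -0.72] w 0.0857
lin [-0.2728  0.2682  0.028 ] rot [ 0.   0.1 46.5] | rows 9.2
lin [-0.58    0.5474  0.1286] rot [ 0.1  0.1 92.5] | rows 19.4
```

Request:
jog_arm(jaw=[0, 0, 0, 0, 0, 0, 0, 0], linear=[[-0.028, 0.027, 0], [-0.056, 0.054, 0], [-0.084, 0.081, 0], [-0.112, 0.108, 0], [-0.14, 0.135, 0], [-0.168, 0.162, 0], [-0.196, 0.189, 0], [-0.224, 0.216, 0]], delta_rot=[[0, 0, 5], [0, 0, 10], [0, 0, 15], [0, 0, 20], [0, 0, 25], [0, 0, 30], [0, 0, 35], [0, 0, 40]])

```text
clock: 0.77
eef_pos: [0.298, 0.1825, 0.2481]
tool_rot: [0.967, 0.255, -0.0, 0.0]
ft_force: [0.9, 0.7, 0.3]
grip_width: 0.0855
```

```bash
python3 - <<'E'
from h import *
plan([((.4858,-.2649,.12),Rot(67.3))])
E
```

```text
t 0.77 pos [0.298  0.1825 0.2481] F [0.94 0.71 0.28] w 0.0855
lin [-0.0576  0.4818  0.1281] rot [ 0.   0.  52.3] | rows 12.0
```

Request:
jog_arm(jaw=[0, 0, 0, 0, 0, 0, 0, 0], linear=[[-0.005, 0.039, 0.005], [-0.01, 0.078, 0.01], [-0.015, 0.117, 0.015], [-0.02, 0.156, 0.02], [-0.025, 0.195, 0.025], [-0.03, 0.234, 0.03], [-0.035, 0.273, 0.035], [-0.04, 0.312, 0.04]], delta_rot=[[0, 0, 5], [0, 0, 10], [0, 0, 15], [0, 0, 20], [0, 0, 25], [0, 0, 30], [0, 0, 35], [0, 0, 40]])

```text
clock: 1.43
eef_pos: [0.4183, -0.1084, 0.2078]
tool_rot: [0.996, -0.092, -0.0, -0.0]
ft_force: [0.9, 0.8, 0.1]
grip_width: 0.0855
```

```bash
python3 - <<'E'
from h import *
plan([((.4858,-.2649,.12),Rot(67.3))])
E
```

```text
t 1.43 pos [ 0.4183 -0.1084  0.2078] F [0.87 0.77 0.07] w 0.0855
lin [0.0949 0.1416 0.0877] rot [-0.   0.  12.2] | rows 4.6
```

Request:
jog_arm(jaw=[0, 0, 0, 0, 0, 0, 0, 0], linear=[[0.016, 0.024, 0.015], [0.032, 0.047, 0.03], [0.047, 0.071, 0.044], [0.063, 0.094, 0.059], [0.079, 0.118, 0.073], [0.095, 0.1415, 0.088], [0.095, 0.1415, 0.088], [0.095, 0.1415, 0.088]], delta_rot=[[0, 0, 2], [0, 0, 4], [0, 0, 6], [0, 0, 8], [0, 0, 10], [0, 0, 12], [0, 0, 12], [0, 0, 12]])

```text
clock: 2.1
eef_pos: [0.4858, -0.2629, 0.1182]
tool_rot: [0.981, -0.194, -0.002, -0.001]
ft_force: [0.2, 1.0, 0.9]
grip_width: 0.0855
```

```bash
python3 - <<'E'
from h import *
c,p,d=snap('wrist','w1'); print(c['origin'],c['fovy'])
plan([((.4858,-.2649,.12),Rot(67.3))])
E
```

```text
[ 0.51833248 -0.18570333  0.24458411] 67.1321116626711
t 2.15 pos [ 0.4859 -0.2622  0.1192] F [ 0.4   0.75 -0.48] w 0.0852
lin [ 0.0009  0.0025 -0.0008] rot [-0.   0.2  0.5] | rows 0.1
```

View pics/w1.png

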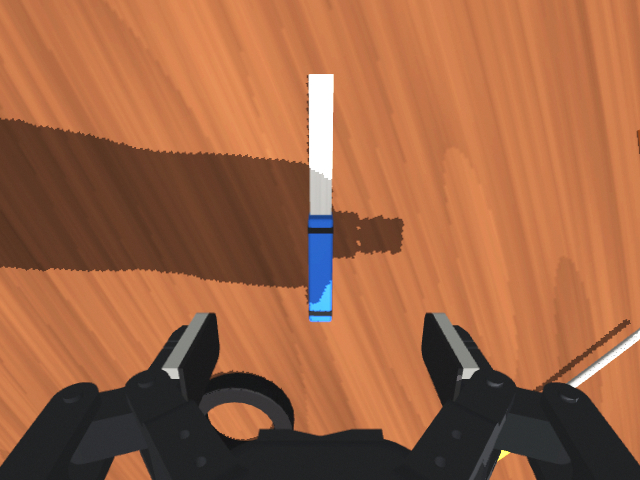

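```bash
python3 - <<'E'
from h import *
c,p,d=load('w1')
t=onz(c,[321],[74],.0135)[0]; h=onz(c,[320.5],[321.5],.024)[0]; f=onz(c,[320.5],[215],.024)[0]
print(t,h,f,np.degrees(np.arctan2(*(t-h)[1::-1])),np.linalg.norm(t-h),np.linalg.norm(t-f))
b=(t-h);b/=np.linalg.norm(b)
print('grip',t-.11*b)
psi=67.2
plan([((.4857,-.2655,.05),Rot(psi)),((.4857,-.2655,.019),Rot(psi))])
E
```

```text
[ 0.52706032 -0.16301715  0.0135    ] [ 0.46622885 -0.3106473   0.024     ] [ 0.49540158 -0.23952209  0.024     ] 67.60573311704471 0.16001681162653925 0.08345976116824787
grip [ 0.48524308 -0.26450222  0.02071799]
t 2.15 pos [ 0.4859 -0.2622  0.1192] F [ 0.4   0.75 -0.48] w 0.0852
lin [0.0013 0.0032 0.0692] rot [-0.   0.2  0.6] | rows 1.7
lin [0.0014 0.0032 0.1002] rot [-0.   0.2  0.6] | rows 2.4
```

Request:
jog_arm(jaw=[0, 0, 0, 0, 0, 0, 0.5, 1], linear=[[0.001, 0.003, 0.03], [0.001, 0.003, 0.06], [0.001, 0.003, 0.08], [0.001, 0.003, 0.095], [0.001, 0.003, 0.1], [0.001, 0.003, 0.1], [0.001, 0.003, 0.1], [0.001, 0.003, 0.1]], delta_rot=[[0, 0, 0.4], [0, 0, 0.4], [0, 0, 0.4], [0, 0, 0.4], [0, 0, 0.4], [0, 0, 0.4], [0, 0, 0.4], [0, 0, 0.4]])

```text
clock: 2.82
eef_pos: [0.4877, -0.2657, 0.0221]
tool_rot: [0.981, -0.196, 0.001, 0.0]
ft_force: [1.0, 0.1, 0.9]
grip_width: 0.0637
```

Request:
jog_arm(jaw=[1, 1, 1, 1, 1, 1, 1, 1], linear=[[0, 0, 0], [0, 0, 0], [0, 0, 0], [0, 0, 0], [0, 0, 0], [0, 0, 0], [0, 0, 0], [0, 0, 0]], delta_rot=[[0, 0, 0], [0, 0, 0], [0, 0, 0], [0, 0, 0], [0, 0, 0], [0, 0, 0], [0, 0, 0], [0, 0, 0]])

```text
clock: 3.48
eef_pos: [0.487, -0.2659, 0.0211]
tool_rot: [0.981, -0.196, 0.001, 0.0]
ft_force: [-0.9, 0.7, 6.0]
grip_width: 0.0148
```

```bash
python3 - <<'E'
from h import *
print(bot.get_obs())
plan([])
E
```

```text
{'clock': 3.4833, 'joint_pos': array([-4.99715646e-01,  5.45468092e-01, -1.79037921e-01,  8.44828287e-01,
        4.13087683e-05,  1.46593562e+00]), 'joint_vel': array([ 0.00136051,  0.00024929, -0.00042013,  0.00071477,  0.00078497,
       -0.00046242]), 'tau': array([ 4.42650216e-04, -4.27736342e+01,  1.85109025e+01, -3.16406367e-01,
       -5.62554094e-03, -2.01435800e-02]), 'eef_pos': array([ 0.487046  , -0.26588116,  0.02109911]), 'tool_rot': array([ 9.80574158e-01, -1.96147357e-01,  7.04017123e-04,  1.97908958e-04]), 'ft_force': array([-0.94910516,  0.71630073,  6.03008288]), 'ft_torque': array([0.06757672, 0.15344376, 0.06588186]), 'grip_width': 0.01480794374585609}
t 3.48 pos [ 0.487  -0.2659  0.0211] F [-0.95  0.72  6.03] w 0.0148
```

```bash
python3 - <<'E'
from h import *
plan([((.487,-.266,.10),Rot(67.4)),((.613,-.13,.12),Rot(91))])
E
```

```text
t 3.48 pos [ 0.487  -0.2659  0.0211] F [-0.95  0.72  6.03] w 0.0148
lin [ 0.0001  0.0001 -0.0789] rot [ 0.  -0.1 -0. ] | rows 1.9
lin [ 0.0641 -0.1739 -0.0988] rot [  0.   -0.1 -23.6] | rows 5.0
```

Request:
jog_arm(jaw=[1, 1, 1, 1, 1, 1, 1, 1], linear=[[0, 0, -0.01], [0, 0, -0.035], [0, 0, -0.06], [0.013, -0.035, -0.08], [0.026, -0.07, -0.09], [0.039, -0.105, -0.099], [0.052, -0.14, -0.099], [0.064, -0.174, -0.099]], delta_rot=[[0, 0, 0], [0, 0, 0], [0, 0, 0], [0, 0, -5], [0, 0, -10], [0, 0, -15], [0, 0, -20], [0, 0, -23.6]])

```text
clock: 4.15
eef_pos: [0.6139, -0.1283, 0.1207]
tool_rot: [1.0, 0.01, 0.001, 0.0]
ft_force: [-0.0, -1.3, -0.8]
grip_width: 0.0145
```

```bash
python3 - <<'E'
from h import *
plan([((.613,-.13,.12),Rot(91))])
c,p,d=snap('wrist','w2'); snap('side','s2')
E
```

```text
t 4.15 pos [ 0.6139 -0.1283  0.1207] F [-0.02 -1.27 -0.84] w 0.0145
lin [-0.001   0.0017  0.0007] rot [ 0.  -0.1  0.2] | rows 0.0
```

View pics/w2.png

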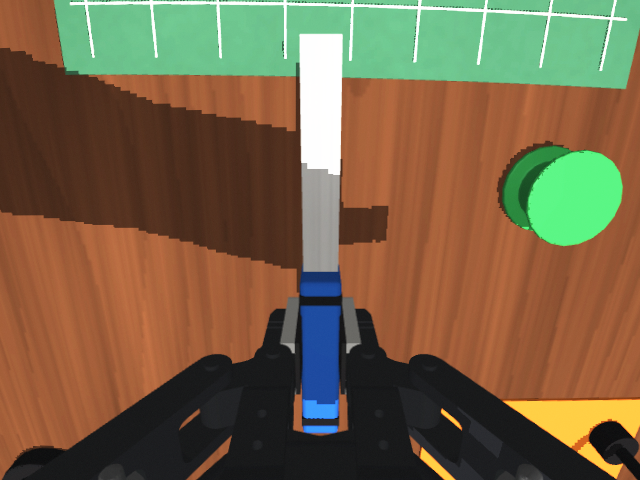

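View pics/s2.png

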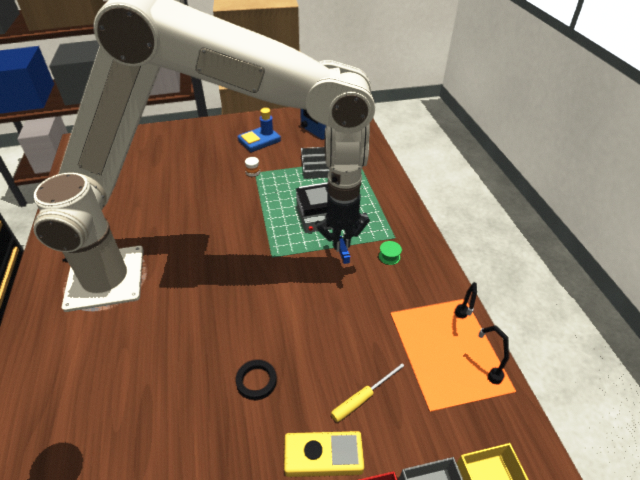

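```bash
cat >> h.py <<'E'
def blade(f):
    c,p,d=load(f); o=bot.get_obs(); P=cloud(c,d)
    T=(P-o['eef_pos'])@R.from_quat(o['tool_rot']).as_matrix()
    return c,p,d,P,T
E
python3 - <<'E'
from h import *
c,p,d,P,T=blade('w2')
for v in [40,60,100,150,200,250,265,280,420]:
    print(v,np.nanmedian(T[v-1:v+2,312:330],axis=(0,1)).round(4), d[v,321])
o=bot.get_obs();Rt=R.from_quat(o['tool_rot'])
tp=onz(c,[321.],[34.],o['eef_pos'][2]-.009+.0015)[0]; print(tp, Rt.inv().apply(tp-o['eef_pos']))
for u in (301,342): 
  tp=onz(c,[u],[36.],o['eef_pos'][2]-.009+.0015)[0]; print(Rt.inv().apply(tp-o['eef_pos']))
E
```

```text
40 [-0.0013 -0.1049  0.0057] 0.11709865
60 [-0.0014 -0.0988  0.0055] 0.11991876
100 [-0.0014 -0.0862  0.0057] 0.12322276
150 [-0.0016 -0.0693  0.0058] 0.12934907
200 [-0.0015 -0.051   0.0057] 0.13583665
250 [-0.0018 -0.0309  0.0058] 0.14185539
265 [-0.0014 -0.0246  0.0055] 0.14351638
280 [-0.0016 -0.0216 -0.0019] 0.13702454
420 [-0.0021  0.0443 -0.0051] 0.1561646
[ 0.61203063 -0.01794577  0.11198325] [-0.00116966 -0.10708222  0.00763274]
[-0.00785026 -0.10650861  0.00761449]
[ 0.00584251 -0.10646141  0.00765034]
```

```bash
python3 - <<'E'
from h import *
plan([((.616,-.0715,.10),Rot(91))])
E
```

```text
t 4.25 pos [ 0.6158 -0.125   0.1195] F [-0.37 -0.77 -0.39] w 0.0148
lin [ 0.0014 -0.0534  0.0196] rot [-0.1 -0.1  0.4] | rows 1.4
```

Request:
jog_arm(jaw=[1, 1, 1, 1, 1, 1, 1, 1], linear=[[0, -0.015, 0.005], [0.001, -0.03, 0.01], [0.001, -0.045, 0.015], [0.001, -0.053, 0.02], [0.001, -0.053, 0.02], [0.001, -0.053, 0.02], [0.001, -0.053, 0.02], [0.001, -0.053, 0.02]], delta_rot=[[0, 0, 0], [0, 0, 0], [0, 0, 0.4], [0, 0, 0.4], [0, 0, 0.4], [0, 0, 0.4], [0, 0, 0.4], [0, 0, 0.4]])

```text
clock: 4.92
eef_pos: [0.6127, -0.0774, 0.0998]
tool_rot: [1.0, 0.004, 0.0, 0.0]
ft_force: [0.1, -0.4, -1.0]
grip_width: 0.0149
```

```bash
python3 - <<'E'
from h import *
c,p,d=snap('wrist','w3')
plan([((.616,-.0715,.10),Rot(91))])
E
```

```text
t 4.97 pos [ 0.6128 -0.0775  0.0998] F [-0.45 -0.21 -0.1 ] w 0.0146
lin [ 0.0033 -0.0059 -0.0002] rot [ 0.  -0.  -0.5] | rows 0.2
```

View pics/w3.png

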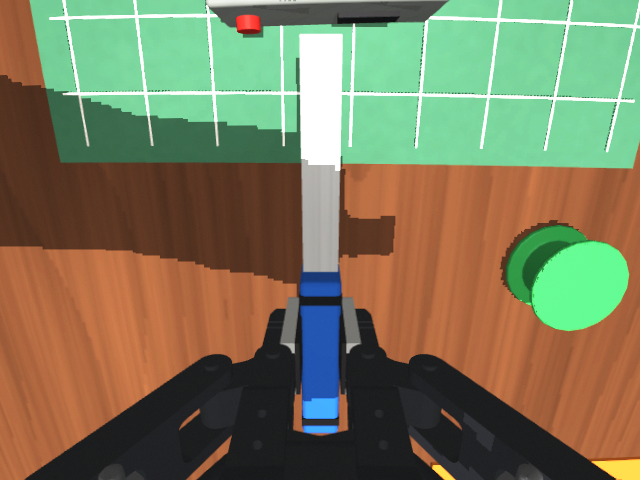

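```bash
python3 - <<'E'
from h import *
import cv2
c,p,d,P,T=blade('w3')
cv2.imwrite('pics/c4.png',cv2.resize(p[0:45,190:470,::-1],None,fx=2.8,fy=2.8*2,interpolation=cv2.INTER_CUBIC))
print(onz(c,[208,450],[4,0.],.042))
print(P[8,[215,250,300,400,430]].round(4))
E
```

```text
[[0.56154882 0.05458688 0.042     ]
 [0.66960057 0.05728786 0.042     ]]
[[0.564  0.0535 0.0399]
 [0.5795 0.0541 0.0373]
 [0.6024 0.0545 0.0359]
 [0.6497 0.0567 0.0298]
 [0.6639 0.0567 0.0308]]
```

View pics/c4.png

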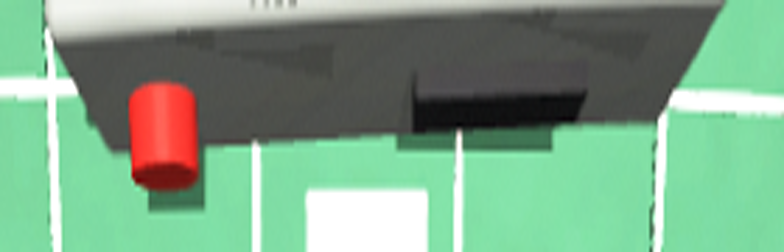

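```bash
python3 - <<'E'
from h import *
plan([((.618,-.065,.0545),Rot(91.3)),((.6175,-.014,.0545),Rot(91.3))])
E
```

```text
t 4.97 pos [ 0.6128 -0.0775  0.0998] F [-0.45 -0.21 -0.1 ] w 0.0146
lin [ 0.0053 -0.0124  0.0453] rot [ 0.  -0.  -0.8] | rows 1.1
lin [ 0.0052 -0.0634  0.0453] rot [ 0.  -0.  -0.8] | rows 1.9
```

Request:
jog_arm(jaw=[1, 1, 1, 1, 1, 1, 1, 1], linear=[[0.002, -0.004, 0.015], [0.004, -0.008, 0.03], [0.005, -0.012, 0.045], [0.005, -0.012, 0.0455], [0.005, -0.012, 0.0455], [0.005, -0.012, 0.0455], [0.005, -0.012, 0.0455], [0.005, -0.012, 0.0455]], delta_rot=[[0, 0, -0.4], [0, 0, -0.8], [0, 0, -0.8], [0, 0, -0.8], [0, 0, -0.8], [0, 0, -0.8], [0, 0, -0.8], [0, 0, -0.8]])

```text
clock: 5.63
eef_pos: [0.6183, -0.065, 0.0551]
tool_rot: [1.0, 0.012, 0.001, 0.0]
ft_force: [0.8, -0.9, -0.4]
grip_width: 0.0147
```

```bash
python3 - <<'E'
from h import *
plan([((.6175,-.014,.0545),Rot(91.3))])
c,p,d=snap('wrist','w4');snap('side','s4');snap('top','t4')
c,p,d,P,T=blade('w4')
m=np.array([[P[v,u] for u in (260,320,380)] for v in range(0,60,4)]).round(4)
for r in m: print(r.tolist())
q=cv2.imread('pics/s4.png');cv2.imwrite('pics/s4c.png',cv2.resize(q[150:290,270:400],None,fx=4,fy=4,interpolation=cv2.INTER_CUBIC))
E
```

```text
t 5.63 pos [ 0.6183 -0.065   0.0551] F [ 0.82 -0.88 -0.37] w 0.0147
lin [ 0.0004 -0.051   0.0006] rot [ 0.  -0.1  0.1] | rows 1.2
[[0.5953, 0.0563, 0.0417], [0.6155, 0.0565, 0.0425], [0.6356, 0.0569, 0.0432]]
[[0.5951, 0.0553, 0.0409], [0.6156, 0.0554, 0.0423], [0.6359, 0.0562, 0.0413]]
[[0.5948, 0.0545, 0.0392], [0.6156, 0.0552, 0.0384], [0.6366, 0.056, 0.0372]]
[[0.5942, 0.0543, 0.0349], [0.6156, 0.0553, 0.0326], [0.6375, 0.0561, 0.0318]]
[[0.5934, 0.0543, 0.0296], [0.6156, 0.0554, 0.0267], [0.6382, 0.0559, 0.0272]]
[[0.5925, 0.0542, 0.0241], [0.6156, 0.0551, 0.0219], [0.6382, 0.0544, 0.0279]]
[[0.5914, 0.0543, 0.017], [0.6156, 0.0552, 0.0151], [0.6386, 0.0535, 0.0258]]
[[0.5904, 0.0543, 0.0102], [0.6156, 0.0551, 0.0088], [0.6397, 0.0537, 0.0184]]
[[0.589, 0.0545, 0.0014], [0.6157, 0.0551, 0.0012], [0.6425, 0.056, 0.0004]]
[[0.589, 0.0528, 0.0018], [0.6158, 0.0445, 0.0477], [0.6425, 0.0542, 0.0011]]
[[0.5889, 0.0513, 0.0012], [0.6158, 0.0432, 0.0483], [0.6424, 0.0524, 0.0021]]
[[0.5889, 0.0496, 0.0014], [0.6159, 0.0422, 0.0474], [0.6427, 0.0509, 0.0014]]
[[0.5888, 0.048, 0.0014], [0.6159, 0.0408, 0.0486], [0.6427, 0.0491, 0.0022]]
[[0.5888, 0.0464, 0.0011], [0.6159, 0.0396, 0.0484], [0.6428, 0.0475, 0.002]]
[[0.5885, 0.0449, -0.0001], [0.616, 0.0383, 0.0489], [0.643, 0.046, 0.0013]]
```

View pics/w4.png

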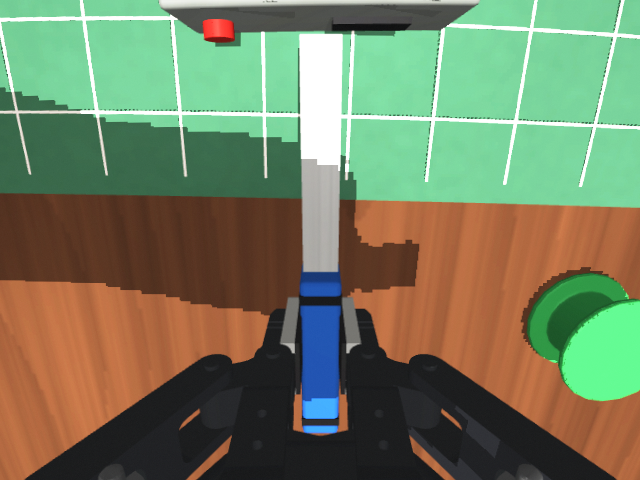

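View pics/s4c.png

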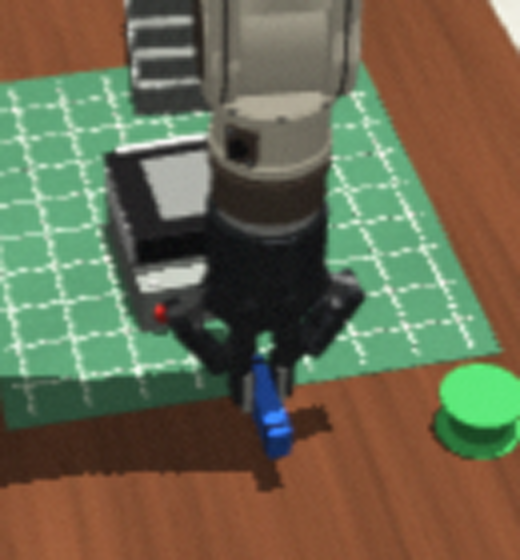

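Request:
jog_arm(jaw=[1, 1, 1, 1, 1, 1, 1, 1], linear=[[0, -0.009, 0], [0, -0.018, 0], [0, -0.027, 0], [0, -0.036, 0], [0, -0.045, 0], [0, -0.048, 0], [0, -0.048, 0], [0, -0.048, 0]], delta_rot=[[0, 0, 0], [0, 0, 0], [0, 0, 0], [0, 0, 0], [0, 0, 0], [0, 0, 0], [0, 0, 0], [0, 0, 0]])

```text
clock: 6.45
eef_pos: [0.6163, -0.0161, 0.0538]
tool_rot: [1.0, 0.013, -0.0, 0.0]
ft_force: [0.6, -0.5, -0.8]
grip_width: 0.0147
```

```bash
python3 - <<'E'
from h import *
plan([])
c,p,d=snap('wrist','w5')
E
```

```text
t 6.45 pos [ 0.6163 -0.0161  0.0538] F [ 0.63 -0.46 -0.82] w 0.0147
```

View pics/w5.png

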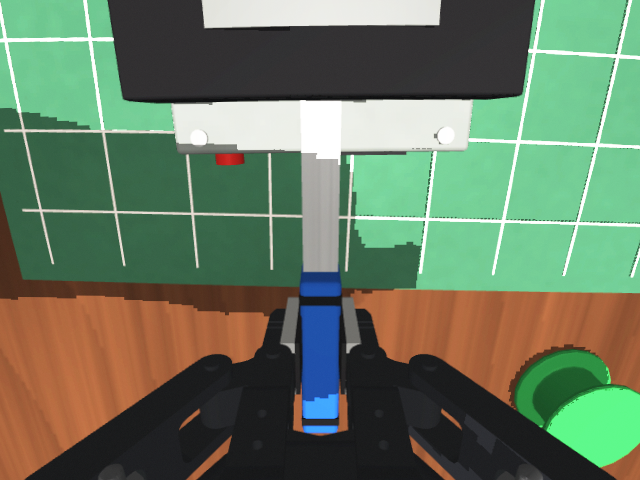

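```bash
python3 - <<'E'
import numpy as np
s=81
for th in list(range(0,95,5)):
    t=np.radians(th);c,S=np.cos(t),np.sin(t)
    x=60-s*c-2*S; z1=73+s*S-2*c; zs=min(73+102*S-22*c,73+99*S-22*c)
    z=min(z1,zs)-1.5
    print(th,'dy',round(-(x+21)),'dz',round(-(z-46)), 'plate' if z1<zs else 'skirt')
E
```

```text
0 dy 0 dz -4 skirt
5 dy 0 dz -12 skirt
10 dy -1 dz -21 skirt
15 dy -2 dz -30 skirt
20 dy -4 dz -39 skirt
25 dy -7 dz -47 skirt
30 dy -10 dz -56 skirt
35 dy -14 dz -64 skirt
40 dy -18 dz -72 skirt
45 dy -22 dz -80 skirt
50 dy -27 dz -86 plate
55 dy -33 dz -91 plate
60 dy -39 dz -95 plate
65 dy -45 dz -98 plate
70 dy -51 dz -101 plate
75 dy -58 dz -103 plate
80 dy -65 dz -105 plate
85 dy -72 dz -106 plate
90 dy -79 dz -106 plate
```

Request:
jog_arm(jaw=[1, 1, 1, 1, 1, 1, 1, 1], linear=[[0, 0, -0.004], [0, 0, -0.008], [0, 0, -0.012], [0, 0, -0.016], [0, -0.001, -0.021], [0, -0.001, -0.025], [0, -0.002, -0.03], [0, -0.002, -0.03]], delta_rot=[[0, 0, 0], [0, 0, 0], [0, 0, 0], [0, 0, 0], [0, 0, 0], [0, 0, 0], [0, 0, 0], [0, 0, 0]])

```text
clock: 7.17
eef_pos: [0.617, -0.0142, 0.0853]
tool_rot: [1.0, 0.012, 0.001, -0.0]
ft_force: [-0.4, -0.2, -0.5]
grip_width: 0.0147
```

```bash
python3 - <<'E'
from h import *
plan([])
c,p,d=snap('wrist','w6')
P=cloud(c,d)
print([P[v,180].round(3).tolist() for v in (5,40,70,90)])
print([P[v,320].round(4).tolist() for v in (120,150,200,250)])
E
```

```text
t 7.17 pos [ 0.617  -0.0142  0.0853] F [-0.42 -0.23 -0.53] w 0.0147
[[0.575, 0.099, 0.096], [0.575, 0.089, 0.1], [0.576, 0.081, 0.102], [0.575, 0.076, 0.101]]
[[0.615, 0.0686, 0.0781], [0.6153, 0.0584, 0.0791], [0.6157, 0.04, 0.0783], [0.6162, 0.0201, 0.0788]]
```

View pics/w6.png

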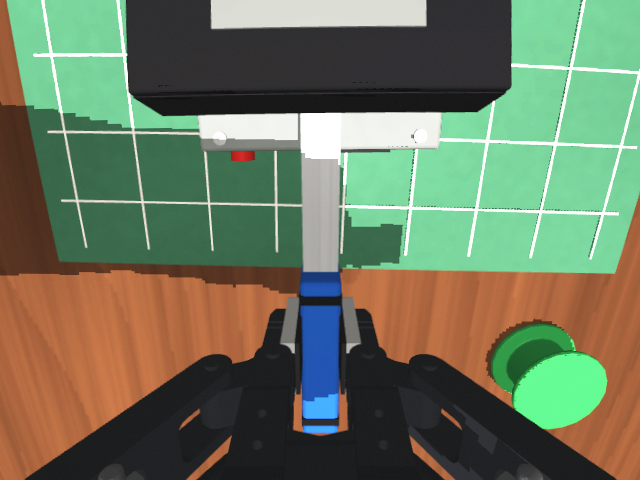

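Request:
jog_arm(jaw=[1, 1, 1, 1, 1, 1, 1, 1], linear=[[0, -0.001, -0.005], [0, -0.002, -0.009], [0, -0.0035, -0.013], [0, -0.005, -0.017], [0, -0.008, -0.026], [0, -0.012, -0.034], [0, -0.016, -0.042], [0, -0.016, -0.042]], delta_rot=[[0, 0, 0], [0, 0, 0], [0, 0, 0], [0, 0, 0], [0, 0, 0], [0, 0, 0], [0, 0, 0], [0, 0, 0]])

```text
clock: 7.88
eef_pos: [0.6171, 0.0028, 0.1285]
tool_rot: [1.0, 0.013, 0.002, -0.0]
ft_force: [0.4, -0.4, -0.0]
grip_width: 0.0149
```

```bash
python3 - <<'E'
from h import *
plan([])
c,p,d=snap('wrist','w7')
P=cloud(c,d)
print([P[v,180].round(3).tolist() for v in (5,40,70,90)])
print([P[v,320].round(4).tolist() for v in (120,150,200,250)])
E
```

```text
t 7.88 pos [0.6171 0.0028 0.1285] F [ 0.44 -0.38 -0.  ] w 0.0149
[[0.568, 0.121, 0.121], [0.572, 0.108, 0.133], [0.575, 0.099, 0.142], [0.573, 0.093, 0.139]]
[[0.6151, 0.0856, 0.1263], [0.6153, 0.0753, 0.1211], [0.6158, 0.0569, 0.1214], [0.6163, 0.0369, 0.1214]]
```

View pics/w7.png

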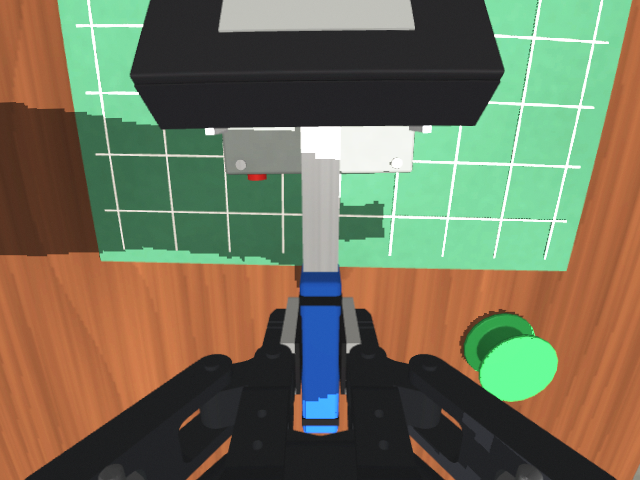

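Request:
jog_arm(jaw=[1, 1, 1, 1, 1, 1, 1, 1], linear=[[0, -0.004, -0.008], [0, -0.009, -0.014], [0, -0.012, -0.0165], [0, -0.015, -0.019], [0, -0.018, -0.021], [0, -0.021, -0.023], [0, -0.024, -0.0245], [0, -0.027, -0.026]], delta_rot=[[0, 0, 0], [0, 0, 0], [0, 0, 0], [0, 0, 0], [0, 0, 0], [0, 0, 0], [0, 0, 0], [0, 0, 0]])

```text
clock: 8.6
eef_pos: [0.6153, 0.0287, 0.152]
tool_rot: [1.0, 0.012, 0.0, 0.0]
ft_force: [-0.7, -1.2, -0.2]
grip_width: 0.0145
```

```bash
python3 - <<'E'
from h import *
plan([])
c,p,d=snap('wrist','w8')
P=cloud(c,d)
print([P[v,180].round(3).tolist() for v in (5,40,70,90)])
print([P[v,320].round(4).tolist() for v in (80,90,100,120,150,200,250)])
E
```

```text
t 8.6 pos [0.6153 0.0287 0.152 ] F [-0.7  -1.17 -0.2 ] w 0.0145
[[0.559, 0.152, 0.122], [0.572, 0.133, 0.163], [0.573, 0.125, 0.165], [0.571, 0.12, 0.161]]
[[0.6131, 0.1231, 0.161], [0.6131, 0.1204, 0.1586], [0.6132, 0.1175, 0.1605], [0.6133, 0.1116, 0.1561], [0.6136, 0.1013, 0.1465], [0.614, 0.0829, 0.1452], [0.6145, 0.0631, 0.1456]]
```

View pics/w8.png

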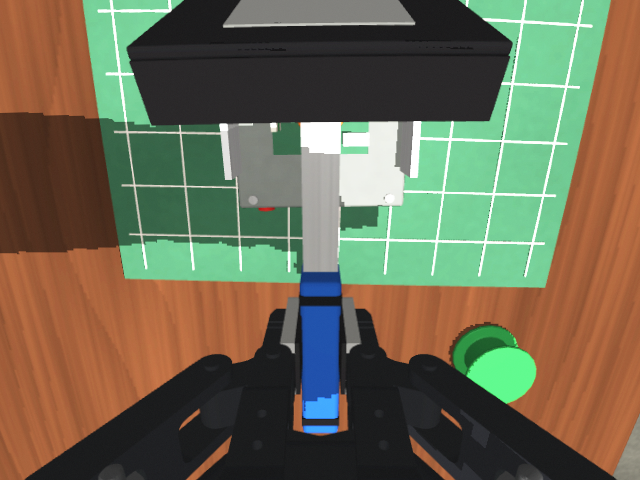

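Request:
jog_arm(jaw=[1, 1, 1, 1, 1, 1, 1, 1], linear=[[0, -0.006, -0.003], [0, -0.012, -0.005], [0, -0.018, -0.0065], [0, -0.023, -0.0075], [0, -0.028, -0.008], [0, -0.032, -0.008], [0, -0.035, -0.008], [0, -0.035, -0.008]], delta_rot=[[0, 0, 0], [0, 0, 0], [0, 0, 0], [0, 0, 0], [0, 0, 0], [0, 0, 0], [0, 0, 0], [0, 0, 0]])

```text
clock: 9.32
eef_pos: [0.6145, 0.0645, 0.1598]
tool_rot: [1.0, 0.013, 0.0, -0.0]
ft_force: [0.3, -0.5, -1.7]
grip_width: 0.0147
```

```bash
python3 - <<'E'
from h import *
plan([])
c,p,d=snap('wrist','w9');snap('top','t9');snap('side','s9')
P=cloud(c,d)
print([P[v,320].round(4).tolist() for v in (20,40,60,80,90,100,120,150,200,250)])
q=cv2.imread('pics/s9.png');cv2.imwrite('pics/s9c.png',cv2.resize(q[110:260,260:400],None,fx=4,fy=4,interpolation=cv2.INTER_CUBIC))
E
```

```text
t 9.32 pos [0.6145 0.0645 0.1598] F [ 0.35 -0.46 -1.66] w 0.0147
[[0.6118, 0.1733, 0.1765], [0.6119, 0.1685, 0.1758], [0.612, 0.1634, 0.1759], [0.6121, 0.1582, 0.1765], [0.6122, 0.1557, 0.1756], [0.6123, 0.1539, 0.1535], [0.6124, 0.1473, 0.1529], [0.6127, 0.137, 0.1529], [0.6131, 0.1189, 0.1539], [0.6136, 0.0989, 0.1535]]
```

View pics/w9.png

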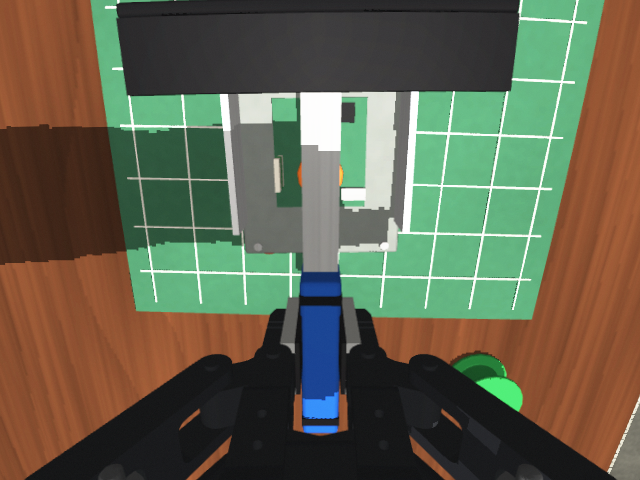

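View pics/s9c.png

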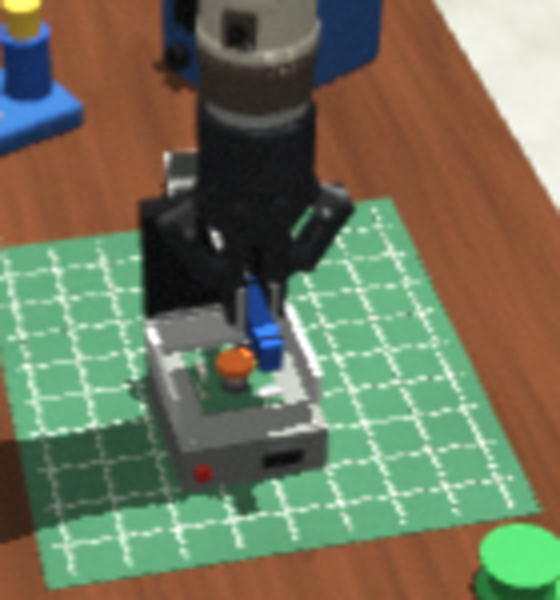

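```bash
python3 - <<'E'
from h import *
c,p,d=load('w9');P=cloud(c,d)
m=(p[:,:,0]>150)&(p[:,:,2]<80)&(p[:,:,1]<190)
m[:120]=0;m[230:]=0;m[:,:290]=0;m[:,350:]=0
v,u=np.nonzero(m);print(u.min(),u.max(),v.min(),v.max()); Q=P[m];print(np.nanmin(Q,0),np.nanmax(Q,0),np.nanmedian(Q,0))
cv2.imwrite('pics/w9c.png',cv2.resize(p[90:260,220:430,::-1],None,fx=3.5,fy=3.5,interpolation=cv2.INTER_CUBIC))
c,p,d=load('s9');P=cloud(c,d)
m=(p[:,:,0]>150)&(p[:,:,2]<80)&(p[:,:,1]<150)
m[:180]=0;m[215:]=0;m[:,:300]=0;m[:,340:]=0
Q=P[m];print(len(Q),np.nanmin(Q,0),np.nanmax(Q,0),np.nanmedian(Q,0))
E
```

```text
298 342 164 185
[0.5999084  0.10897899 0.06643392] [0.62640461 0.12136937 0.07027839] [0.60121842 0.11465395 0.06853809]
44 [0.60074567 0.10242004 0.04450809] [0.63246296 0.1540147  0.07261202] [0.61398771 0.11741992 0.06759803]
```

View pics/w9c.png

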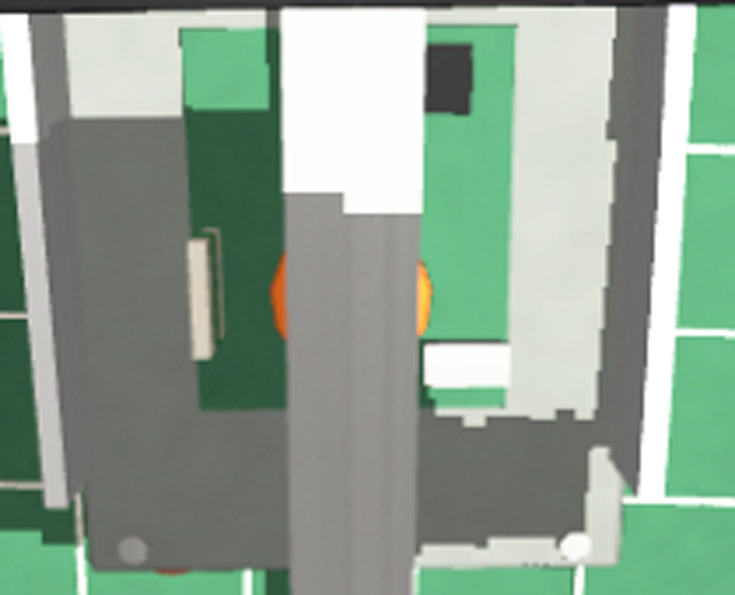

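```bash
cat >> h.py <<'E'
def tcp_for_tip(tip,r): return np.array(tip)-r.apply([0,-.110,.0075])
E
python3 - <<'E'
from h import *
r=Rot(91.4,0);r6=Rot(91.4,6)
plan([(tcp_for_tip((.613,.119,.152),r),r)]+[(tcp_for_tip((.613,.119,z),r6),r6) for z in (.152,.1,.08)])
E
```

```text
t 9.47 pos [0.6144 0.0636 0.1596] F [ 0.11 -0.26 -0.99] w 0.0143
lin [-0.      0.0546  0.0001] rot [-0.  0. -0.] | rows 1.3
lin [-0.      0.0532 -0.0113] rot [-6.  0. -0.] | rows 1.3
lin [0.     0.0532 0.0407] rot [-6.  0. -0.] | rows 1.6
lin [0.     0.0532 0.0607] rot [-6.  0. -0.] | rows 1.9
```

Request:
jog_arm(jaw=[1, 1, 1, 1, 1, 1, 1, 1], linear=[[0, 0.015, 0], [0, 0.03, 0], [0, 0.045, 0], [0, 0.053, 0.005], [0, 0.053, 0.023], [0, 0.053, 0.041], [0, 0.053, 0.053], [0, 0.053, 0.056]], delta_rot=[[0, 0, 0], [0, 0, 0], [0, 0, 0], [-2, 0, 0], [-4, 0, 0], [-6, 0, 0], [-6, 0, 0], [-6, 0, 0]])

```text
clock: 10.13
eef_pos: [0.6138, 0.0089, 0.1011]
tool_rot: [0.999, 0.011, -0.002, 0.053]
ft_force: [-1.2, -0.2, -0.7]
grip_width: 0.0142
```

```bash
python3 - <<'E'
from h import *
plan([])
c,p,d=snap('wrist','w10');snap('side','s10')
r6=Rot(91.4,6)
plan([(tcp_for_tip((.613,.119,z),r6),r6) for z in (.08,.07,.0575)])
P=cloud(c,d)
print([(v,P[v,321].round(4).tolist()) for v in (36,40,60,80,90,100,120,150,200,250)])
m=(p[:,:,0]>150)&(p[:,:,2]<80)&(p[:,:,1]<190);m[:,:250]=0;m[:,400:]=0;m[200:]=0
v,u=np.nonzero(m);print(u.min(),u.max(),v.min(),v.max()); print(np.nanmedian(P[m],0))
q=cv2.imread('pics/s10.png');cv2.imwrite('pics/s10c.png',cv2.resize(q[110:260,260:400],None,fx=4,fy=4,interpolation=cv2.INTER_CUBIC))
E
```

```text
t 10.13 pos [0.6138 0.0089 0.1011] F [-1.23 -0.15 -0.73] w 0.0142
t 10.23 pos [0.615  0.0091 0.103 ] F [ 0.42  0.26 -0.12] w 0.0147
lin [ 0.0007 -0.0018  0.0039] rot [ 0.   0.1 -0.1] | rows 0.1
lin [ 0.0007 -0.0028  0.0139] rot [ 0.   0.1 -0.1] | rows 0.3
lin [ 0.0007 -0.0041  0.0263] rot [ 0.   0.1 -0.1] | rows 0.6
[(36, [0.6116, 0.117, 0.0817]), (40, [0.6117, 0.1157, 0.0827]), (60, [0.6118, 0.1096, 0.0838]), (80, [0.612, 0.1034, 0.0849]), (90, [0.612, 0.1003, 0.0844]), (100, [0.6121, 0.0971, 0.0863]), (120, [0.6123, 0.0906, 0.0863]), (150, [0.6125, 0.0801, 0.0858]), (200, [0.6129, 0.0621, 0.0887]), (250, [0.6134, 0.0417, 0.0898])]
250 362 2 186
[0.61954857 0.11003746 0.06852258]
```

View pics/w10.png

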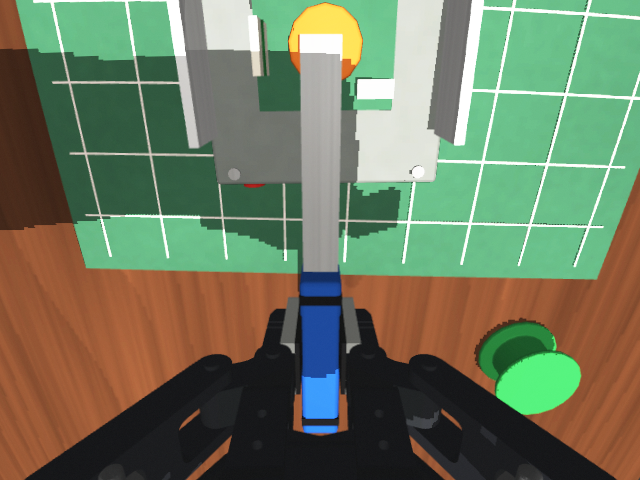

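View pics/s10c.png

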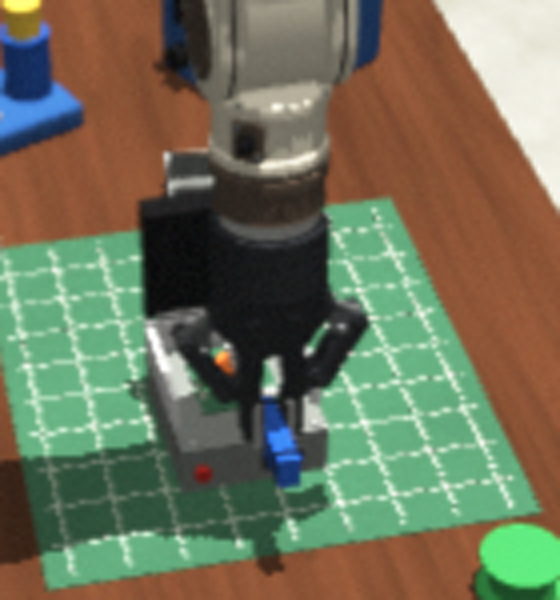

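Request:
jog_arm(jaw=[1, 1, 1, 1, 1, 1, 1, 1], linear=[[0, -0.001, 0.004], [0, -0.001, 0.008], [0, -0.002, 0.011], [0, -0.002, 0.014], [0, -0.002, 0.016], [0, -0.002, 0.018], [0, -0.002, 0.018], [0, -0.002, 0.018]], delta_rot=[[0, 0, 0], [0, 0, 0], [0, 0, 0], [0, 0, 0], [0, 0, 0], [0, 0, 0], [0, 0, 0], [0, 0, 0]])

```text
clock: 10.9
eef_pos: [0.6158, 0.0108, 0.0858]
tool_rot: [0.999, 0.012, 0.001, 0.052]
ft_force: [-0.1, 0.5, -0.4]
grip_width: 0.0145
```

```bash
cat > look.py <<'E'
from h import *
import sys
n=sys.argv[1]
F=[]
for i in range(2):
    c,p,d=snap('wrist',n); o=bot.get_obs(); F.append(o['ft_force'])
print(o['clock'],o['eef_pos'].round(4),np.mean(F,0).round(2),o['grip_width'].round(4))
P=cloud(c,d)
print([(v,P[v,321].round(4).tolist()) for v in (38,44,60,100,150,200,250)])
h=cv2.cvtColor(p,cv2.COLOR_RGB2HSV)
m=(h[:,:,0]>5)&(h[:,:,0]<24)&(h[:,:,1]>200)&(h[:,:,2]>150);m[:,:270]=0;m[:,380:]=0;m[100:]=0
v,u=np.nonzero(m);print(u.min(),u.max(),v.min(),v.max());Q=P[m]
print('plunger med z',np.nanmedian(Q[:,2]),np.nanpercentile(Q[:,2],[10,90]),'y',np.nanpercentile(Q[:,1],[1,99]))
cv2.imwrite(f'pics/{n}c.png',cv2.resize(p[0:150,200:480,::-1],None,fx=2.8,fy=2.8,interpolation=cv2.INTER_CUBIC))
# reference: block top
for a,b in ((225,140),(420,140)): print('ref',P[b-3:b+4,a-3:a+4].reshape(-1,3).mean(0).round(4))
E
python3 look.py w11
```

```text
Traceback (most recent call last):
  File "look.py", line 7, in <module>
    print(o['clock'],o['eef_pos'].round(4),np.mean(F,0).round(2),o['grip_width'].round(4))
                                                                 ^^^^^^^^^^^^^^^^^^^^^
AttributeError: 'float' object has no attribute 'round'
```

```bash
sed -i "s/o\['grip_width'\].round(4)/o['grip_width']/" look.py; python3 look.py w11
```

```text
11.1 [0.6158 0.0108 0.0859] [-0.09  0.79 -0.06] 0.014653313328945226
[(38, [0.6136, 0.1181, 0.0685]), (44, [0.6136, 0.1164, 0.0678]), (60, [0.6137, 0.1115, 0.0686]), (100, [0.614, 0.0989, 0.0694]), (150, [0.6145, 0.0819, 0.0701]), (200, [0.6149, 0.064, 0.0738]), (250, [0.6154, 0.044, 0.0755])]
280 359 3 83
plunger med z 0.06486558811489565 [0.06387726 0.0658284 ] y [0.10471542 0.12836689]
ref [0.5729 0.0801 0.0428]
ref [0.6575 0.0821 0.0429]
```

View pics/w11c.png

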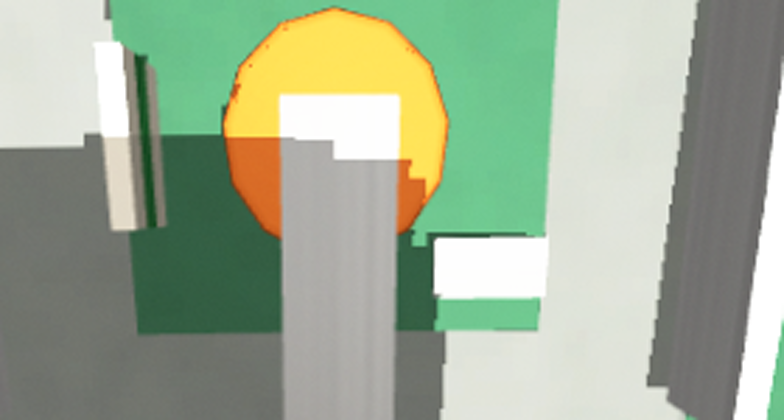

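Request:
jog_arm(jaw=[1, 1, 1, 1, 1, 1, 1, 1], linear=[[0, 0, 0.001], [0, 0, 0.002], [0, 0, 0.003], [0, -0.001, 0.004], [0, -0.001, 0.005], [0, -0.001, 0.006], [0, -0.001, 0.007], [0, -0.001, 0.007]], delta_rot=[[0, 0, 0], [0, 0, 0], [0, 0, 0], [0, 0, 0], [0, 0, 0], [0, 0, 0], [0, 0, 0], [0, 0, 0]])

```text
clock: 11.77
eef_pos: [0.6156, 0.0108, 0.0784]
tool_rot: [0.999, 0.012, 0.001, 0.052]
ft_force: [-0.7, -0.6, 1.6]
grip_width: 0.0147
```

```bash
python3 look.py w12
```

```text
11.8667 [0.6157 0.0108 0.0786] [ 0.75 -0.45  0.75] 0.01458796696719118
[(38, [0.6135, 0.1182, 0.0595]), (44, [0.6135, 0.1164, 0.0605]), (60, [0.6136, 0.1115, 0.0621]), (100, [0.6139, 0.0989, 0.0621]), (150, [0.6143, 0.0821, 0.0643]), (200, [0.6148, 0.064, 0.0664]), (250, [0.6153, 0.044, 0.0681])]
280 359 3 83
plunger med z 0.05769823199605076 [0.05671384 0.05863416] y [0.10471526 0.12832088]
ref [0.5747 0.0813 0.0428]
ref [0.6554 0.0832 0.0427]
```

View pics/w12c.png

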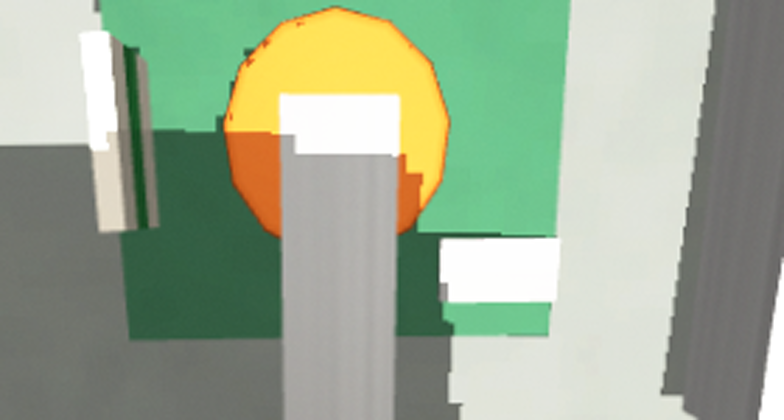

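Request:
jog_arm(jaw=[1, 1, 1, 1, 1, 1, 1, 1], linear=[[0, 0, 0.0005], [0, 0, 0.001], [0, 0, 0.001], [0, 0, 0.001], [0, 0, 0.001], [0, 0, 0.001], [0, 0, 0.001], [0, 0, 0.001]], delta_rot=[[0, 0, 0], [0, 0, 0], [0, 0, 0], [0, 0, 0], [0, 0, 0], [0, 0, 0], [0, 0, 0], [0, 0, 0]])

```text
clock: 12.53
eef_pos: [0.6157, 0.0108, 0.0777]
tool_rot: [0.999, 0.012, 0.001, 0.052]
ft_force: [1.4, -0.5, 2.6]
grip_width: 0.0145
```

```bash
python3 look.py w13; python3 - <<'E'
from h import *
c,p,d=load('w13');P=cloud(c,d)
# gauge top: crop (100,90)/2.8+(200,0)
for u,v in ((234,18),(235,25),(236,40),(237,60),(238,75)): print(u,v,p[v,u],P[v,u].round(4))
F=[]
for i in range(4):
    snap('top','t13') if i==0 else snap('side','s13'); F.append(bot.get_obs()['ft_force'])
print(np.mean(F,0))
q=cv2.imread('pics/s13.png');cv2.imwrite('pics/s13c.png',cv2.resize(q[110:260,260:400],None,fx=4,fy=4,interpolation=cv2.INTER_CUBIC))
E
```

```text
12.6333 [0.6157 0.0108 0.0777] [ 0.09 -0.84  1.18] 0.014647773493683736
[(38, [0.6135, 0.1181, 0.0606]), (44, [0.6135, 0.1163, 0.0607]), (60, [0.6136, 0.1115, 0.0619]), (100, [0.6139, 0.0989, 0.0621]), (150, [0.6144, 0.082, 0.0625]), (200, [0.6148, 0.0635, 0.0641]), (250, [0.6153, 0.0439, 0.0671])]
280 359 3 83
plunger med z 0.056845289307046326 [0.05582859 0.05773131] y [0.10470952 0.12822119]
ref [0.5749 0.0814 0.0427]
ref [0.6552 0.0834 0.0426]
234 18 [255 255 255] [0.5872 0.1222 0.0696]
235 25 [255 255 255] [0.5872 0.1204 0.0687]
236 40 [255 255 255] [0.5873 0.1163 0.0687]
237 60 [226 217 199] [0.5874 0.1107 0.0696]
238 75 [225 217 198] [0.5872 0.1064 0.0684]
[ 0.02379516 -0.68079541  1.48978267]
```

View pics/s13c.png

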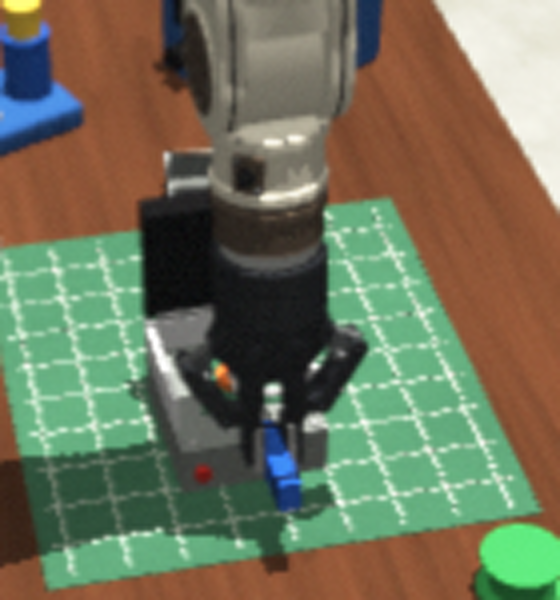

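View pics/t13.png

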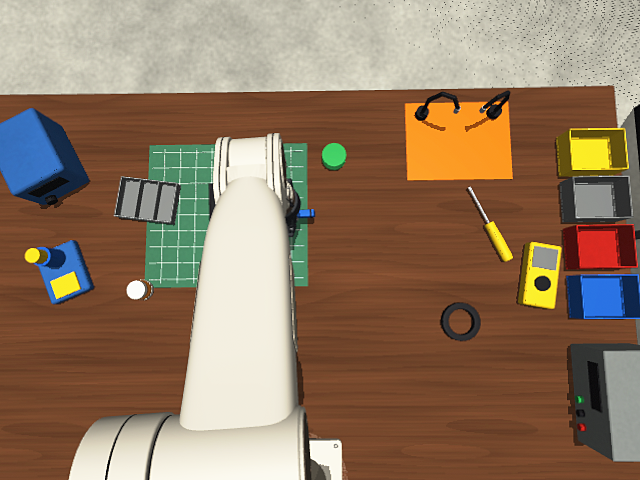

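View pics/w13c.png

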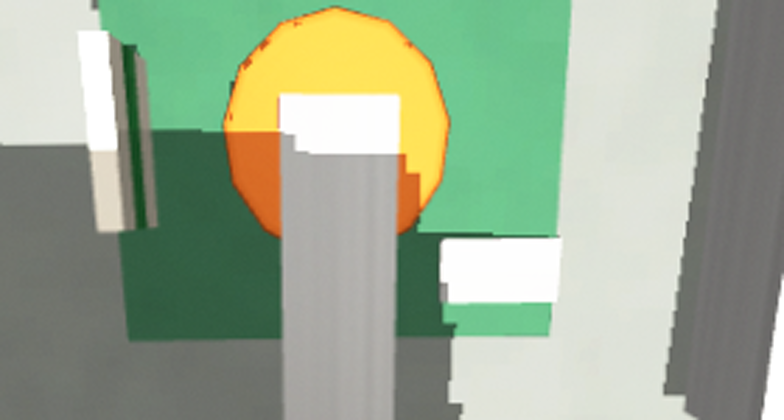

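```bash
python3 - <<'E'
from h import *
c,p,d=load('s13');P=cloud(c,d)
# cover visible crop (150..205, 205..310)/4 + (260,110)
Q=P[163:186,298:311].reshape(-1,3);Q=Q[np.isfinite(Q[:,0])]
Q=Q[(Q[:,2]>.08)&(Q[:,2]<.165)&(abs(Q[:,1]-.175)<.02)]
print(len(Q),Q.min(0),Q.max(0))
a=np.polyfit(Q[:,2],Q[:,1],1);print('lean deg (+ = past upright)',np.degrees(np.arctan(a[0])))
E
```

```text
282 [0.56407707 0.1686141  0.08021944] [0.60189536 0.18012458 0.15904509]
lean deg (+ = past upright) 0.7536241812983869
```

Cover is within about 1° of upright, and the plunger is about 12 mm down at the green band. Handing in.

```bash
python3 - <<'E'
from h import *
print(bot.job_done()); o=bot.get_obs(); print(o['clock'],o['ft_force'],o['eef_pos'])
E
```

```text
the job is handed in; nothing more can be done
None
the job is handed in; nothing more can be done
```

I gripped the blade tool by its handle and slid the blade under the cover's skirt. I levered the cover open with the blade alone, then pressed the orange plunger with the blade tip. I handed the job in at about 12.8 s, with the tool in the gripper still holding the plunger down.

Last checks before handing in:
- **Cover:** it stood about 0.8° past upright in the side camera's depth data, and it stayed there after the blade came away.
- **Plunger:** its top was about 56 mm above the bench after correcting against the gauge's top edge. That is about 12 mm pressed, at the middle of the green band and well short of the stop.
- **Force, the one check that disagreed:** the averaged upward force read 1.2–1.5 N, below the 2.2 N expected at 12 mm. The sensor's noise is about 1 N, so I trusted the camera depth instead.
- **Contacts and bystanders:** the gripper kept clear of the cover in every picture. The fingertips pressed the bench with about 6 N while gripping the tool. None of the other things had moved in the last top view.

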